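# Reset the wedge-locked stop of a specimen press

### The job

The stop bar of the small specimen press is still locked for a longer piece. Draw its thumb wedge back until the bar is free, slide the bar up so that the rubber stick in the trough sits snug between the bar and the end block, then push the wedge along its ramp again until it jams the bar fast. Leave the weight, tin and screwdriver round the press where they are.

Things in the scene. Friction and masses are not known exactly. Their poses are not given: they have to be found in the camera images.
- press: Grey bench press, fixed: base 170 mm deep (x), 295 wide (y), 18 thick, column at the back, heavy head hanging over the bed. Origin on the bench, 85 mm behind the base's front edge, 130 from its left edge, 165 from its right; x points to its back (away from the robot), y to its left, z up; 'P' in the other entries means a place in this frame in mm. Bed at P z 18.
- head_edge (a point): Middle of the lower front edge of the press head, P (-22, 24.5, 176). The head reaches from P x -22 to 84 and y -49 to 98, z 176 to 256; a punch of radius 18 hangs from it over the trough at P (10, 70) down to z 126. The wedge's tab lies under the head, so a hand coming straight down meets it: come from the front, leaning back 30 to 45 degrees.
- end_face (a point): Middle of the end block's face that the stick must rest against, P (10, 95, 31); it looks to P -y. The steel block is 52 x 30 x 26 mm. The trough for the stick lies before it, on the bed, from P x -2.5 (lip 8 mm tall) to x 22 (back fence, upper side z 40; right of P y 13 its hold-down lip over the bar reaches z 46).
- stop_bar (a joint): Place of the bright steel stop bar (22 wide, 21 tall, 205 mm long, upper side at P z 40, centred on P x 10), in m along P +y: its left end face is at P y = -20 mm + value; larger = nearer the end block; range 0 to 0.110. With the stick snug it reads about 0.073. Free, it drags with about 3 N and stays where it is left; jammed, it resists about 10 N.
- bar_face (a point): Middle of the stop bar's left end face, which touches the stick; moves with the bar.
- bar_knob (a point): Middle of the black round knob that stands upright on the stop bar, 180 mm to the right of the bar's end face, clear of the head: neck 17 mm thick from P z 47 to 63, cap 23 mm across above it up to z 77; this point is at P z 59. Pinch it from above or push it.
- wedge (a joint): Travel of the thumb wedge along its ramp (m): 0 = drawn right back, to the press's right; larger = driven in, to its left. The ramp's direction is P (0.105, 0.995, 0). The wedge meets the bar at about 0.028 and jams within 2 mm more; it starts jammed, at 0.0285 to 0.029. Below 0.022 it is clear. It drags with 4 to 5 N, needs up to about 18 N to start back, and stays where it is left. A push of 15 to 20 N jams it well.
- wedge_tab (a point): Middle of the free part of the upright thumb tab on the wedge, at P z 61: 12 mm thick along P y, 16 mm along x, from the wedge's upper side (P z 40) to z 71, in the middle of a dark steel wedge 60 mm long; ramp block in front of it up to z 36. Moves with the wedge. Pinch it left and right, or push on either side.
- rubber_stick: Pale rubber stick, 18 x 42 x 13 mm, lying lengthwise (its y axis) and loose in the trough on the bed, 2 to 14 mm short of the end block. Origin: centre of its underside. Against the end block its origin is at P y 74.
- weight_1: Brass weight with a knob, 36 mm across, 40 tall, in front of the press at its left. Origin: centre of its underside. Bystander.
- felt_tin: Round tin, 66 mm across, 30 tall, in front of the press at its right. Origin: centre of its underside. Bystander.
- screwdriver: Screwdriver, 160 mm long, handle 26 mm thick, lying in front of the press. Origin: under its middle. Bystander.
Mind the look-alikes: they are no part of the job. What is shaped like the rubber_stick but green, red or turquoise is not meant.

How it is judged:
On the way, in this order (a step that is already met when the one before it is completed fails the run):
1. the wedge is drawn back clear of the bar (value of joint wedge below 0.022 m and contact force between wedge and stop_bar below 0.5 N), for 0.2 s.
2. with the wedge still clear, the bar holds the stick snug against the end block (all of step 1 and value of joint stop_bar between 0.0712 and 0.075 m and y of rubber_stick in the frame of press above 0.0722 m and x of rubber_stick in the frame of press between 0.004 and 0.016 m and z of rubber_stick in the frame of press below 0.021 m and angle between the y axis of rubber_stick and the y axis of press, either way round below 0.12 rad), for 0.2 s.
At the end, for the whole second after the job is handed in: The rubber stick lies flat and straight in the trough against the end block (within about 2 mm), the stop bar's face is within about 2 mm of it, and the wedge presses on the bar with more than 5 N, everything at rest (value of joint stop_bar between 0.0712 and 0.075 m and y of rubber_stick in the frame of press above 0.0722 m and x of rubber_stick in the frame of press between 0.004 and 0.016 m and z of rubber_stick in the frame of press below 0.021 m and angle between the y axis of rubber_stick and the y axis of press, either way round below 0.12 rad and contact force between wedge and stop_bar above 5 N and value of joint wedge above 0.026 m and linear speed of rubber_stick below 0.01 m/s); the robot touches nothing.
It fails at once if the weight, tin or screwdriver was shifted by more than 30 mm (distance of any of weight_1, felt_tin, screwdriver from where it was at the start of the episode above 0.03 m).
It also fails if it takes over 61 s, if anything falls off the work surface, if the arm or the gripper's body presses on something with over 40 N, if the wrist force passes 120 N, or if a joint passes its speed limit or range.

### The arm

A 6-joint arm with a two-finger parallel gripper is mounted at the origin on a cart in front of the work surface, level with it; the furniture and walls round the work are solid. World frame = base frame: x ahead of the robot, y to its left, z up, the work surface at z = 0. Lengths are in m, angles in rad, forces in N, time in s.
With the tool pointing down it reaches from about 0.35 to 0.775 m from the base axis. Payload 5.5 kg.
Tool frame: the origin (TCP) lies on the centre line of the jaws, within the pads' length; the fingertips stand 11 mm ahead of it and the grasp point (between the pads) lies 8 mm behind it (env.tip_reach is the distance from the TCP to the fingertips, in m); z points along the fingers, x is the direction in which the jaws open and shut, and the axes are right-handed (so a half turn about z gives the same grasp; the last joint's range is limited). The gripper opens to 85 mm and grips with 20 to 120 N. Pads are 22 mm wide; open, the fingers measure 114 mm over their backs; the gripper's body (76 mm by 85 mm) begins 54 mm behind the grasp point. The pads swing forward as they close: fully open they stand 13 mm farther back than shut.
Start: joints at [-1.384, 0.313, 0.046, 1.304, 0, 1.431], TCP at [0.185, -0.545, 0.242] pointing down, gripper open.
Joint ranges: [-2.76, 2.76], [-0.86, 1.69], [-1.03, 1.26], [-2.2, 2.34], [-1.47, 1.5], [-3.14, 3.14]. Speed limits (rad/s): [2.57, 2.57, 3.14, 3.14, 3.14, 3.14].

### API

Orientations are given as a unit quaternion [w, x, y, z].
In Python, from workcell import env gives the robot as it stands.
- The arm moves only by the tool carry_out, never from a script. Its argument "moves" is one flat list of numbers, 7 for each row, row after row: the gripper command: -1 is shut, 1 is fully open, values between are in proportion, then the shift along the tool's x, y, z in m, then the turn, a rotation vector about the tool's x, y, z in degrees. A call has exactly 5 rows; each row shifts and turns the pose as measured when the row begins, along the tool's axes as they then stand; what a row does not reach is not made up. A row lasts 1/8 s, in which the tool goes at most 62.5 mm and 10.7 degrees, less where a joint would pass 70% of its speed; a pose out of reach is approached as far as the arm can. A call is refused whole if a number of a shift passes 0.0625 or a number of a turn 10.7, either way. A call with a gripper value outside its range is refused whole. The fingers move at their own pace and stop on an object; "squeeze" is the grip in N (left out, the last holds). Time passes only in rows, so rows that do not move let the fingers close, or fill a call up. It gives the time, the measured TCP pose, the force and the opening at its end, in the units of the state.
- env.get_state(): the state, without advancing time (a new reading comes with each control period).
- env.read_camera(name): name is "side" or "top"; returns the picture (480x640x3 uint8, red, green, blue); there is no depth.
- env.calibration(name): a dict with "camera_matrix" (3x3 intrinsics, pixels), "rvec" (rotation vector, rad) and "tvec" (3), from world to camera coordinates, as OpenCV has them. Camera axes: x right, y down, z forward; pixel columns grow to the right and rows downward; lengths in m; the calibration is good to about 2 mm. A picture is of the moment at which its call begins. calibration takes no time and is no camera call.
- env.hand_in(): hands the job in, once; it reports no verdict.
The state is a dict: "clock": time; "joint_pos": joint angles; "qvel": joint speeds; "tau": joint torques, N m; "tcp_pos": TCP position; "orientation": TCP orientation; "wrist_force": force on the tool from outside, world axes, zero at the start; "ft_torque": the same for the moment, N m; "finger_gap": finger opening in m.
Only numpy, scipy, OpenCV 4.12 (cv2) and the standard library are available. Lean on these libraries where they do the work, as an engineer would, in place of code of your own. Each camera call takes 0.05 s, during which the arm holds its last target. There are 200 camera calls.

## Working session

There is one attempt and no reset: what is moved stays moved. The work goes in short steps, Python scripts to look and compute and a tool call to move; the robot and the scene stay as the last step left them, time stands still between calls to the robot, and variables do not carry over. Pictures are saved under pics/ and viewed, about 8 in all and at most 12, crops included, and the job is handed in when it is done.

Besides the shell and the picture viewer there is one more tool, called after "Emit:" by a JSON object that holds its "name" and its "arguments", one argument or row to a line. carry_out: Moves the arm, as the interface text tells. Its arguments: {"type":"object","properties":{"moves":{"type":"array"},"squeeze":{"type":"number"}},"required":["moves"]}

```bash
mkdir -p pics; ls; cat > h.py <<'E'
import numpy as np, cv2
from scipy.spatial.transform import Rotation as R
from workcell import env
def cam(n):
    c=env.calibration(n); K=np.array(c["camera_matrix"],float); r=np.array(c["rvec"],float); t=np.array(c["tvec"],float).reshape(3)
    return K,r,t
def proj(n,p):
    K,r,t=cam(n); return cv2.projectPoints(np.atleast_2d(np.array(p,float)),r,t,K,None)[0].reshape(-1,2)
def ray(n,uv,z):
    K,r,t=cam(n); M=cv2.Rodrigues(r)[0]; o=-M.T@t; d=M.T@np.linalg.inv(K)@np.array([uv[0],uv[1],1.0]); return o+d*(z-o[2])/d[2]
def save(n,f,crop=None,s=1):
    im=env.read_camera(n)[:,:,::-1].copy()
    cv2.imwrite("pics/raw_"+f,im)
    if crop: im=im[crop[1]:crop[3],crop[0]:crop[2]]
    if s!=1: im=cv2.resize(im,None,fx=s,fy=s,interpolation=cv2.INTER_CUBIC)
    cv2.imwrite("pics/"+f,im)
def st():
    s=env.get_state(); print({k:np.round(v,4).tolist() for k,v in s.items() if k in("clock","joint_pos","tcp_pos","orientation","wrist_force","finger_gap")})
E
python3 - <<'E'
from h import *
save("side","s0.png");save("top","t0.png");st();print(env.tip_reach)
for n in("side","top"):
    K,r,t=cam(n);M=cv2.Rodrigues(r)[0];print(n,-M.T@t,M[2],K[0,0])
E
```

```text
pics
{'clock': 0.1, 'joint_pos': [-1.3836, 0.3139, 0.0451, 1.3036, -0.0, 1.4312], 'tcp_pos': [0.1845, -0.5441, 0.2415], 'orientation': [-0.0006, 0.8127, -0.5827, -0.0006], 'wrist_force': [0.1876, -0.6026, 0.3219], 'finger_gap': 0.0854}
0.011
side [-0.09775956 -0.3818774   0.77969942] [ 0.62046177  0.25373601 -0.74205473] 521.8252618575549
top [ 0.21582613 -0.1001662   1.05374757] [ 0.24347387 -0.03318676 -0.96933952] 529.7413775564252
```

View pics/s0.png

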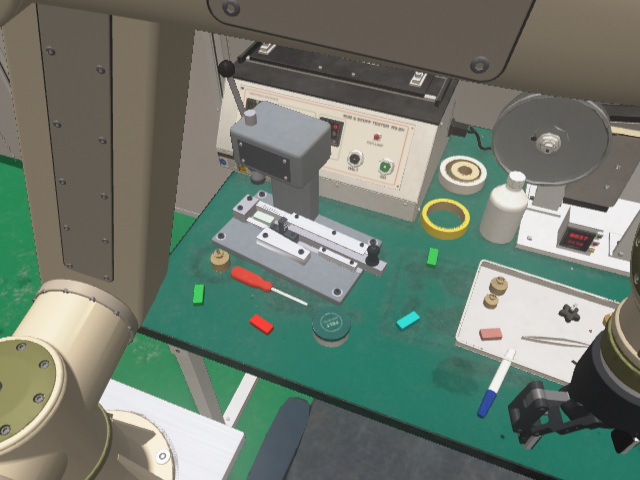

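View pics/t0.png

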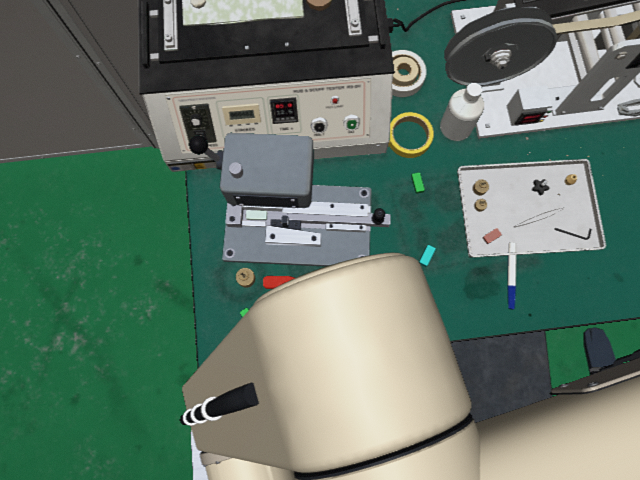

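The side view shows the whole press (base corners near (213,240), (345,297)), with the wedge tab near (280,225) and the knob near (372,250). The top view shows the base from about (222,262) to (370,187) with the knob at (379,215). I'll enlarge both.

```bash
python3 - <<'E'
import cv2,numpy as np
a=cv2.imread("pics/raw_s0.png")[170:310,200:400]; b=cv2.imread("pics/raw_t0.png")[175:275,210:410]
a=cv2.resize(a,(800,560)[:2] if 0 else (600,420)); 
cv2.imwrite("pics/s1.png",cv2.resize(cv2.imread("pics/raw_s0.png")[170:310,200:400],None,fx=4,fy=4,interpolation=cv2.INTER_CUBIC))
cv2.imwrite("pics/t1.png",cv2.resize(b,None,fx=4,fy=4,interpolation=cv2.INTER_CUBIC))
E
```

```text
(no output)
```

View pics/s1.png

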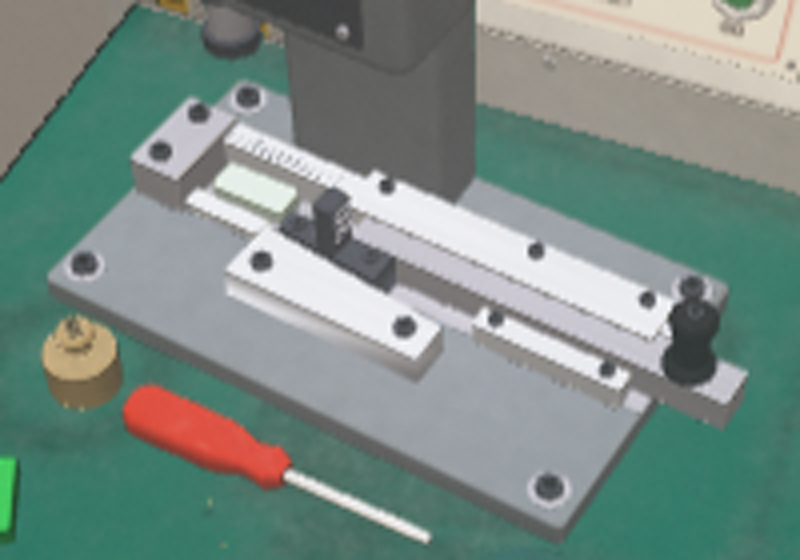

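View pics/t1.png

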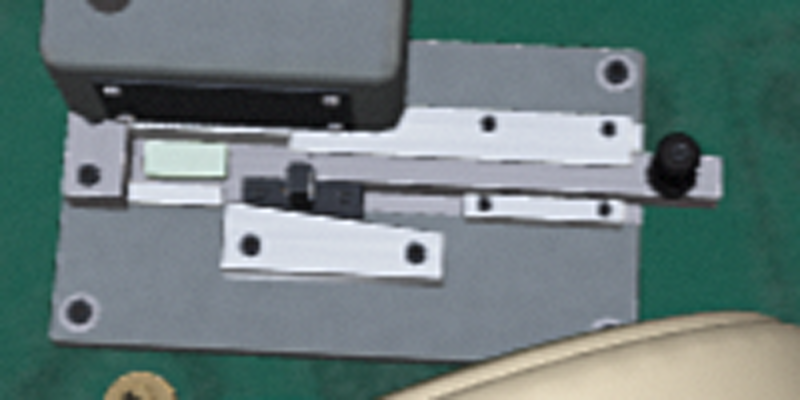

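```bash
cat > m.py <<'E'
from h import *
so=np.array([200,170]);to=np.array([210,175])
S={(-85,130):(49,279),(-85,-165):(563,527),(85,-165):(727,283)}
T={(-85,130):(51,341),(85,-165):(644,50)}
def fit(A,B):
    a=A-A.mean(0);b=B-B.mean(0)
    th=np.arctan2((a[:,0]*b[:,1]-a[:,1]*b[:,0]).sum(),(a*b).sum())
    Rm=np.array([[np.cos(th),-np.sin(th)],[np.sin(th),np.cos(th)]])
    t=B.mean(0)-Rm@A.mean(0); return th,t,(B-(A@Rm.T+t))*1000
for n,D,o in(("side",S,so),("top",T,to)):
    A=np.array(list(D))/1000;B=np.array([ray(n,np.array(v)/4+o,.018)[:2] for v in D.values()])
    th,t,e=fit(A,B);print(n,np.degrees(th),t,e.round(1).tolist())
A=np.array(list(S)+list(T))/1000
B=np.array([ray("side",np.array(v)/4+so,.018)[:2] for v in S.values()]+[ray("top",np.array(v)/4+to,.018)[:2] for v in T.values()])
th,t,e=fit(A,B);print("both",np.degrees(th),t,e.round(1).tolist())
c,s=np.cos(th),np.sin(th);Rm=np.array([[c,-s],[s,c]])
def toP(w): return (Rm.T@(w[:2]-t)*1000).round(1)
pts={"tab top ":("side",(333,200),71,so),"tab top t":("top",(302,170),71,to),"knob cap s":("side",(694,305),77,so),"knob cap t":("top",(679,150),77,to),
"screw":("side",(548,488),18,so),"bar end right-top":("side",(745,373),40,so),"stick s":("side",(256,190),31,so),"stick t":("top",(185,158),31,to),"end block left front":("side",(134,155),44,so),"weight":("side",(80,335),36,so),"driver tip":("side",(428,538),5,so),"driver handle":("side",(140,400),20,so)}
for k,(n,uv,z,o) in pts.items():
    w=ray(n,np.array(uv)/4+o,z/1000);print(k,w.round(4),toP(w))
np.save("press.npy",np.r_[t,th])
w=ray("side",(331,325),.03);print("tin",w,toP(w))
E
python3 m.py
```

```text
side -9.365707515602491 [ 0.52419369 -0.07128927] [[0.9, -4.3], [0.8, 1.2], [-1.7, 3.1]]
top -9.750879373079835 [ 0.52345036 -0.07136338] [[0.6, -1.6], [-0.6, 1.6]]
both -9.50915527017075 [ 0.52395905 -0.07137238] [[0.8, -4.3], [1.4, 1.0], [-1.0, 3.3], [0.7, -1.3], [-1.9, 1.4]]
tab top  [ 0.5161 -0.0656  0.071 ] [-8.7  4.4]
tab top t [ 0.5193 -0.0661  0.071 ] [-5.4  4.5]
knob cap s [ 0.5091 -0.2455  0.077 ] [  14.1 -174.2]
knob cap t [ 0.5054 -0.2478  0.077 ] [  10.8 -177.1]
screw [ 0.4319 -0.2056  0.018 ] [ -68.7 -147.6]
bar end right-top [ 0.5099 -0.2724  0.04  ] [  19.4 -200.6]
stick s [ 0.5433 -0.0088  0.031 ] [ 8.7 64.9]
stick t [ 0.5451 -0.0068  0.031 ] [10.2 67.2]
end block left front [0.5324 0.0525 0.044 ] [-12.2 123.5]
weight [0.4233 0.025  0.036 ] [-115.2   78.4]
driver tip [ 0.3955 -0.1618  0.005 ] [-111.8 -110.4]
driver handle [ 0.4094 -0.0116  0.02  ] [-122.9   40. ]
tin [ 0.35554458 -0.22236953  0.03      ] [-141.2 -176.7]
```

```bash
cat > plan.py <<'E'
from h import *
from scipy.spatial.transform import Slerp
t0=np.load("press.npy");th=t0[2];T0=np.r_[t0[:2],0]
RP=R.from_euler("z",th)
def W(p): return T0+RP.apply(np.array(p)/1000)
def P(w): return RP.inv().apply(np.array(w)-T0)*1000
def ori(tilt): # tool x=+Py, tool y ~ +Px, z down, leaning
    return RP*R.from_matrix(np.array([[0,1,0],[1,0,0],[0,0,-1]]).T)*R.from_euler("x",-tilt,degrees=True)
def cur():
    s=env.get_state();q=np.array(s["orientation"]);return np.array(s["tcp_pos"]),R.from_quat(q[[1,2,3,0]]),s
def show():
    p,r,s=cur();z=RP.inv().apply(r.as_matrix()[:,2]);x=RP.inv().apply(r.as_matrix()[:,0])
    print("t",round(s["clock"],2),"P",P(p).round(1),"zP",z.round(3),"xP",x.round(3),"F_P",RP.inv().apply(s["wrist_force"]).round(1),"gap",round(s["finger_gap"],4),"q",np.round(s["joint_pos"],2))
def rows(pts,rots,g):
    p,r,_=cur();out=[]
    for a,b in zip(pts,rots):
        d=r.inv().apply(a-p)*1; v=(r.inv()*b).as_rotvec(degrees=True); p,r=a,b
        out.append([g]+[float(x) for x in d.round(3)]+[float(x) for x in v.round(1)])
    for i,o in enumerate(out): print(o,"" if (i+1)%5 else "\n")
E
python3 - <<'E'
from plan import *
show()
p,r,_=cur();tgt=W((-80,33,150));b=ori(42);N=20
f=np.arange(1,N+1)/N
sl=Slerp([0,.72,1],R.concatenate([r,ori(0),b]))
a0=np.arctan2(p[1],p[0]);a1=np.arctan2(tgt[1],tgt[0]);r0=np.hypot(*p[:2]);r1=np.hypot(*tgt[:2])
pts=[]
for x in f:
    a=a0+(a1-a0)*x;rr=r0+(r1-r0)*x**.7;z=p[2]+(tgt[2]-p[2])*max(0,(x-.7)/.3)
    pts.append([rr*np.cos(a),rr*np.sin(a),z])
rows(np.array(pts),sl(f),-1)
E
```

```text
t 0.1 P [-256.7 -522.4  241.5] zP [-0.001  0.002 -1.   ] xP [ 0.473 -0.881 -0.002] F_P [ 0.3 -0.6  0.3] gap 0.0854 q [-1.38  0.31  0.05  1.3  -0.    1.43]
[-1, -0.016, -0.033, 0.0, -0.0, 0.0, -10.5] 
[-1, -0.006, -0.034, 0.0, -0.0, 0.0, -10.5] 
[-1, -0.001, -0.033, 0.0, -0.0, 0.0, -10.5] 
[-1, 0.004, -0.033, 0.0, -0.0, 0.0, -10.5] 
[-1, 0.008, -0.031, 0.0, -0.0, 0.0, -10.5] 

[-1, 0.012, -0.029, 0.0, -0.0, 0.0, -10.5] 
[-1, 0.016, -0.027, 0.0, -0.0, 0.0, -10.5] 
[-1, 0.019, -0.025, 0.0, -0.0, 0.0, -10.5] 
[-1, 0.022, -0.022, 0.0, -0.0, 0.0, -10.5] 
[-1, 0.024, -0.019, 0.0, -0.0, 0.0, -10.5] 

[-1, 0.026, -0.015, 0.0, -0.0, 0.0, -10.5] 
[-1, 0.027, -0.012, -0.0, -0.0, 0.0, -10.5] 
[-1, 0.028, -0.008, -0.0, -0.0, 0.0, -10.5] 
[-1, 0.029, -0.004, -0.0, -0.0, 0.0, -10.5] 
[-1, 0.029, -0.001, 0.015, -4.5, 0.2, -4.2] 

[-1, 0.028, -0.001, 0.015, -7.5, 0.0, -0.0] 
[-1, 0.028, -0.005, 0.015, -7.5, -0.0, 0.0] 
[-1, 0.028, -0.008, 0.013, -7.5, 0.0, 0.0] 
[-1, 0.027, -0.011, 0.011, -7.5, 0.0, -0.0] 
[-1, 0.026, -0.014, 0.009, -7.5, -0.0, -0.0]
```

Emit:
{"name": "carry_out", "arguments": {
  "moves": [-1,-0.016,-0.033,0,0,0,-10.5,-1,-0.006,-0.034,0,0,0,-10.5,-1,-0.001,-0.033,0,0,0,-10.5,-1,0.004,-0.033,0,0,0,-10.5,-1,0.008,-0.031,0,0,0,-10.5],
  "squeeze": 60
}}

```text
clock: 0.72
tcp_pos: [0.3085, -0.425, 0.2386]
orientation: [-0.003, 0.988, -0.153, -0.002]
wrist_force: [0.8, -0.1, -0.2]
finger_gap: 0.0002
```

Emit:
{"name": "carry_out", "arguments": {
  "moves": [-1,0.012,-0.029,0,0,0,-10.5,-1,0.016,-0.027,0,0,0,-10.5,-1,0.019,-0.025,0,0,0,-10.5,-1,0.022,-0.022,0,0,0,-10.5,-1,0.024,-0.019,0,0,0,-10.5]
}}

```text
clock: 1.35
tcp_pos: [0.3967, -0.2901, 0.2371]
orientation: [-0.005, 0.951, 0.31, -0.001]
wrist_force: [0.3, -0.5, 0.2]
finger_gap: 0.0001
```

```bash
python3 - <<'E'
from plan import *
show()
p,r,_=cur();tgt=W((-80,33,150));b=ori(42);N=10
f=np.arange(1,N+1)/N
sl=Slerp([0,.55,1],R.concatenate([r,ori(0),b]))
a0=np.arctan2(p[1],p[0]);a1=np.arctan2(tgt[1],tgt[0]);r0=np.hypot(*p[:2]);r1=np.hypot(*tgt[:2])
pts=[]
for x in f:
    a=a0+(a1-a0)*x;rr=r0+(r1-r0)*x**.7;z=p[2]+(tgt[2]-p[2])*max(0,(x-.3)/.7)
    pts.append([rr*np.cos(a),rr*np.sin(a),z])
rows(np.array(pts),sl(f),-1)
E
```

```text
t 1.35 P [ -89.4 -236.7  237.1] zP [-0.006  0.009 -1.   ] xP [0.7   0.715 0.002] F_P [ 0.4 -0.5  0.2] gap 0.0001 q [-0.8   0.16 -0.16  1.26  0.    0.14]
[-1, 0.024, -0.017, 0.0, -0.1, -0.1, -8.1] 
[-1, 0.025, -0.012, 0.0, -0.1, -0.1, -8.1] 
[-1, 0.026, -0.009, 0.0, -0.1, -0.1, -8.1] 
[-1, 0.027, -0.006, 0.013, -0.1, -0.1, -8.1] 
[-1, 0.027, -0.004, 0.012, -0.1, -0.1, -8.1] 

[-1, 0.027, -0.001, 0.012, -4.7, 0.1, -4.0] 
[-1, 0.027, -0.002, 0.012, -9.3, 0.0, 0.0] 
[-1, 0.026, -0.005, 0.012, -9.3, 0.0, 0.0] 
[-1, 0.026, -0.008, 0.01, -9.3, -0.0, -0.0] 
[-1, 0.026, -0.011, 0.008, -9.3, 0.0, 0.0]
```

Emit:
{"name": "carry_out", "arguments": {
  "moves": [-1,0.024,-0.017,0,0,0,-8.1,-1,0.025,-0.012,0,0,0,-8.1,-1,0.026,-0.009,0,0,0,-8.1,-1,0.027,-0.006,0.013,0,0,-8.1,-1,0.027,-0.004,0.012,0,0,-8.1]
}}

```text
clock: 1.98
tcp_pos: [0.4382, -0.1512, 0.2117]
orientation: [-0.006, 0.777, 0.63, 0.001]
wrist_force: [0.3, -0.0, 0.5]
finger_gap: -0.0002
```

Emit:
{"name": "carry_out", "arguments": {
  "moves": [-1,0.027,-0.001,0.012,-4.7,0,-4.0,-1,0.027,-0.002,0.012,-9.3,0,0,-1,0.026,-0.005,0.012,-9.3,0,0,-1,0.026,-0.008,0.01,-9.3,0,0,-1,0.026,-0.011,0.008,-9.3,0,0]
}}

```text
clock: 2.6
tcp_pos: [0.4667, -0.0156, 0.1776]
orientation: [0.257, 0.708, 0.616, 0.23]
wrist_force: [16.0, -9.9, 12.8]
finger_gap: 0.0001
```

```bash
python3 - <<'E'
from plan import *
show()
save("side","s2.png",(180,150,380,300),4)
p,r,_=cur()
z=r.as_matrix()[:,2]
for n in("side",): print((proj(n,[p,p+z*.011,p+z*.024,W((-7,4.5,71)),W((10,-176,77))])-np.array([180,150]))*4)
rows([W((-80,33,150))],[ori(42)],-1)
E
```

```text
t 2.6 P [-65.7  45.6 177.6] zP [ 0.648  0.027 -0.761] xP [-0.031  0.999  0.009] F_P [17.4 -7.1 12.8] gap 0.0001 q [-0.26 -0.34 -1.03  0.18  0.09 -0.09]
[[248.55547502 126.72393295]
 [260.25989608 130.98622689]
 [273.74856974 135.89827608]
 [414.75110559 277.68142624]
 [773.35560847 392.52526316]]
[-1, -0.014, -0.041, 0.012, -0.3, -1.7, 1.1]
```

View pics/s2.png

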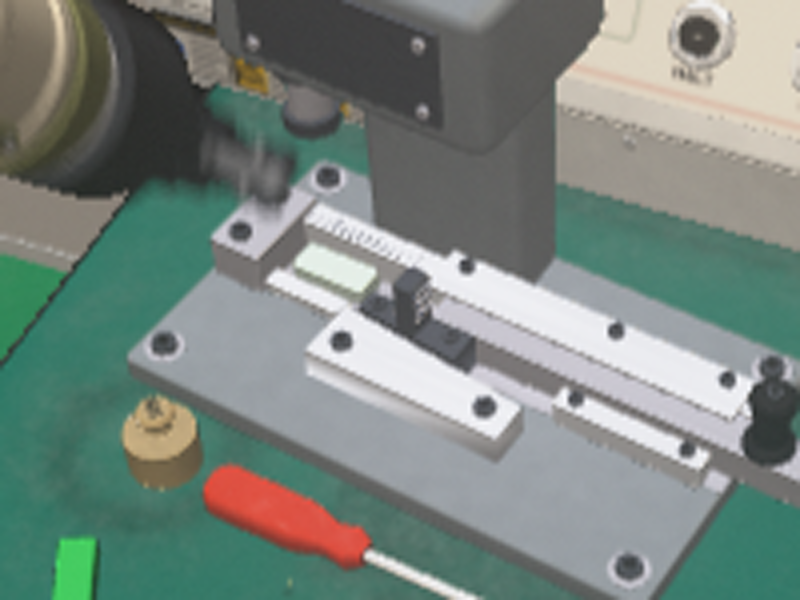

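The blurred fingers sit near (250,165) of the crop, left of the head. The wedge tab's top is at (412,275) against a projected (415,278), so the press pose agrees. Joint 3 is at its limit here, so I go in lower and farther out.

```bash
python3 - <<'E'
from plan import *
show()
p,r,_=cur();tgt=W((-42,40,105));b=ori(40);f=np.arange(1,5)/4
sl=Slerp([0,1],R.concatenate([r,b]))
rows(p+(tgt-p)*f[:,None],sl(f),-1)
E
```

```text
t 2.65 P [-58.6  47.5 186.4] zP [ 0.665  0.03  -0.747] xP [-0.035  0.999  0.009] F_P [3.  1.3 5. ] gap -0.0001 q [-0.26 -0.34 -1.02  0.17  0.09 -0.09]
[-1, -0.002, -0.01, 0.018, 0.4, -0.4, 0.3] 
[-1, -0.002, -0.01, 0.018, 0.4, -0.4, 0.3] 
[-1, -0.002, -0.01, 0.018, 0.4, -0.4, 0.3] 
[-1, -0.002, -0.01, 0.018, 0.4, -0.4, 0.3]
```

Emit:
{"name": "carry_out", "arguments": {
  "moves": [-1,-0.002,-0.01,0.018,0.4,-0.4,0.3,-1,-0.002,-0.01,0.018,0.4,-0.4,0.3,-1,-0.002,-0.01,0.018,0.4,-0.4,0.3,-1,-0.002,-0.01,0.018,0.4,-0.4,0.3,-1,0,0,0,0,0,0]
}}

```text
clock: 3.28
tcp_pos: [0.5061, -0.0233, 0.1243]
orientation: [0.251, 0.72, 0.611, 0.212]
wrist_force: [-0.3, 0.9, 0.0]
finger_gap: 0.0
```

```bash
python3 - <<'E'
from plan import *
show()
save("side","s3.png",(180,150,380,300),4)
p,r,_=cur();show()
z=r.as_matrix()[:,2]
print((proj("side",[p,p+z*.011,p+z*.024])-np.array([180,150]))*4)
rows([W((-6,33,64))],[ori(40)],-1)
E
```

```text
t 3.27 P [-25.5  44.5 124.3] zP [ 0.621  0.001 -0.784] xP [-0.003  1.    -0.001] F_P [-0.4  0.9  0. ] gap 0.0 q [-0.23 -0.13 -1.03  0.    0.04 -0.05]
t 3.33 P [-25.5  44.5 124.8] zP [ 0.621  0.001 -0.783] xP [-0.003  1.    -0.001] F_P [-0.4  0.4  0.1] gap 0.0003 q [-0.23 -0.13 -1.03  0.    0.04 -0.05]
[[312.51253693 188.50321512]
 [322.80241026 193.30978617]
 [334.68275106 198.85929103]]
[-1, -0.012, -0.023, 0.06, -1.6, -0.1, 0.2]
```

View pics/s3.png

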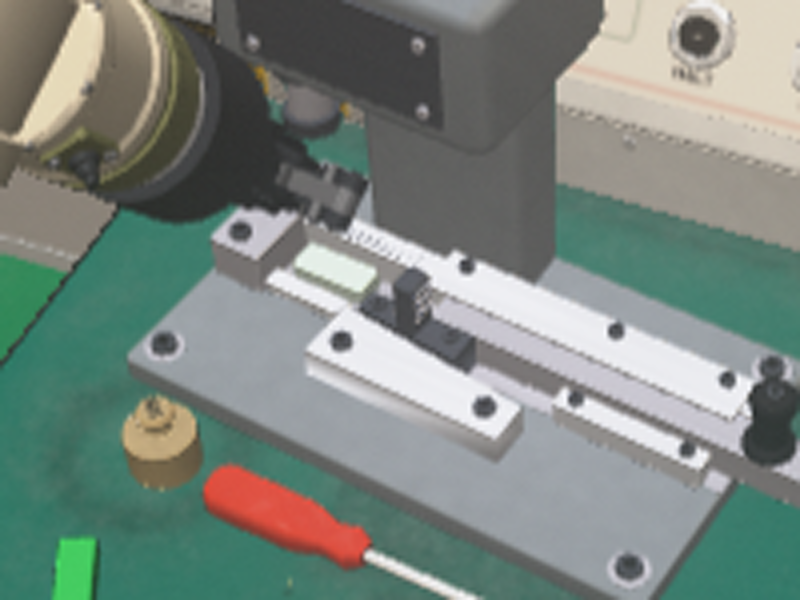

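```bash
cat > kin.py <<'E'
from plan import *
from scipy.optimize import least_squares
s=env.get_state();p=s["tcp_pos"];q=s["joint_pos"]
D=[(.3139,.0451,1.3036,.5745,.2415),(.16,-.16,1.26,.4915,.2371),(-.34,-1.025,.175,*(lambda w:(np.hypot(w[0],w[1]),w[2]))(W((-58.6,47.5,186.4)))),(q[1],q[2],q[3],np.hypot(p[0],p[1]),p[2])]
A=[];B=[]
for a,b,c,r,z in D:
    f=a-b;g=f+c
    A+=[[np.sin(a),np.cos(f),np.cos(g),0],[np.cos(a),-np.sin(f),-np.sin(g),1]];B+=[r,z]
k,*_=np.linalg.lstsq(np.array(A),np.array(B),rcond=None);print("L1 L2 L3 h",k.round(3),"res mm",((np.array(A)@k-B)*1000).round(1))
def ik(Pp,tilt):
    w=W(Pp);r=np.hypot(w[0],w[1]);g=np.pi/2-np.radians(tilt)
    wr=r-k[2]*np.cos(g);wz=w[2]+k[2]*np.sin(g)-k[3]
    f=lambda v:[k[0]*np.sin(v[0])+k[1]*np.cos(v[0]-v[1])-wr,k[0]*np.cos(v[0])-k[1]*np.sin(v[0]-v[1])-wz]
    o=least_squares(f,[-.1,-.8]);v=o.x;return v.round(2),round(g-v[0]+v[1],2)
for x in [((-6,33,64),40),((-6,33,64),35),((-6,33,64),30),((-25,40,100),40),((-25,40,100),33),((-45,40,100),40),((-35,40,80),40),((-45,40,120),30),((-20,40,68),30),((-60,40,68),30),((-6,-20,64),35)]: print(x,*ik(*x))
p,r,_=cur();M=r.as_matrix()
for kk in(.011,.024): print(kk,((proj("side",[p+M@[sx,sy,kk] for sx in(-.0145,.0145) for sy in(-.011,.011)])-np.array([180,150]))*4).round().tolist())
E
python3 kin.py
```

```text
L1 L2 L3 h [0.492 0.441 0.464 0.352] res mm [ 1.8 -2.7  1.2 -2.1  5.7 -1.3 -7.5  6.1]
((-6, 33, 64), 40) [ 0.17 -1.07] -0.37
((-6, 33, 64), 35) [ 0.13 -0.98] -0.15
((-6, 33, 64), 30) [ 0.12 -0.89] 0.03
((-25, 40, 100), 40) [-0.   -1.08] -0.2
((-25, 40, 100), 33) [-0.02 -0.95] 0.06
((-45, 40, 100), 40) [-0.04 -1.12] -0.2
((-35, 40, 80), 40) [ 0.06 -1.12] -0.31
((-45, 40, 120), 30) [-0.1  -0.91] 0.24
((-20, 40, 68), 30) [ 0.09 -0.92] 0.04
((-60, 40, 68), 30) [ 0.01 -1.  ] 0.03
((-6, -20, 64), 35) [ 0.13 -0.99] -0.15
0.011 [[339.0, 226.0], [358.0, 182.0], [288.0, 204.0], [306.0, 161.0]]
0.024 [[351.0, 232.0], [370.0, 188.0], [300.0, 210.0], [319.0, 167.0]]
```

```bash
python3 - <<'E'
from plan import *
p,r,_=cur();f=np.arange(1,4)/3;b=ori(34);m=W((-48,40,95))
rows(p+(m-p)*f[:,None],Slerp([0,1],R.concatenate([r,b]))(f),-1)
E
```

```text
[-1, -0.001, -0.012, 0.003, 1.5, -0.0, 0.1] 
[-1, -0.001, -0.012, 0.003, 1.5, -0.0, 0.1] 
[-1, -0.001, -0.012, 0.004, 1.5, -0.0, 0.1]
```

Emit:
{"name": "carry_out", "arguments": {
  "moves": [-1,-0.001,-0.012,0.003,1.5,0,0,-1,-0.001,-0.012,0.003,1.5,0,0,-1,-0.001,-0.012,0.004,1.5,0,0,-1,0,0,0,0,0,0,-1,0,0,0,0,0,0]
}}

```text
clock: 3.95
tcp_pos: [0.483, -0.0225, 0.0965]
orientation: [0.22, 0.73, 0.62, 0.186]
wrist_force: [-0.2, 0.1, 1.3]
finger_gap: -0.0002
```

```bash
python3 - <<'E'
from plan import *
show();p,r,_=cur();f=np.arange(1,4)/3;b=ori(34);m=W((-9,33,64))
rows(p+(m-p)*f[:,None],Slerp([0,1],R.concatenate([r,b]))(f),-1)
E
```

```text
t 3.95 P [-48.5  41.4  96.5] zP [ 0.552  0.    -0.834] xP [-0.003  1.    -0.001] F_P [-0.2  0.1  1.3] gap -0.0002 q [-0.24 -0.1  -1.03  0.06  0.04 -0.06]
[-1, -0.003, 0.005, 0.016, -0.2, -0.0, 0.1] 
[-1, -0.003, 0.005, 0.016, -0.2, -0.0, 0.1] 
[-1, -0.003, 0.005, 0.016, -0.2, -0.0, 0.1]
```

Emit:
{"name": "carry_out", "arguments": {
  "moves": [-1,-0.003,0.005,0.016,0,0,0,-1,-0.003,0.005,0.016,0,0,0,-1,-0.003,0.005,0.016,0,0,0,-1,0,0,0,0,0,0,-1,0,0,0,0,0,0]
}}

```text
clock: 4.58
tcp_pos: [0.5216, -0.0381, 0.0653]
orientation: [0.221, 0.73, 0.62, 0.187]
wrist_force: [-0.1, 0.3, 0.3]
finger_gap: 0.0001
```

```bash
python3 - <<'E'
from plan import *
save("side","s4.png",(230,170,330,245),8);show()
p,r,_=cur();M=r.as_matrix()
print(((proj("side",[p+M@[-.0145,sy,.011] for sy in(-.011,.011)])-np.array([230,170]))*8).round().tolist())
rows([W((-9,33,64))],[ori(34)],-1)
E
```

```text
t 4.62 P [-7.8 32.5 65.5] zP [ 0.555  0.001 -0.832] xP [-0.003  1.    -0.001] F_P [-0.3 -0.2 -0.7] gap -0.0 q [-0.25  0.05 -1.   -0.07  0.05 -0.08]
[[379.0, 445.0], [418.0, 362.0]]
[-1, 0.001, -0.002, 0.001, -0.3, -0.0, 0.2]
```

View pics/s4.png

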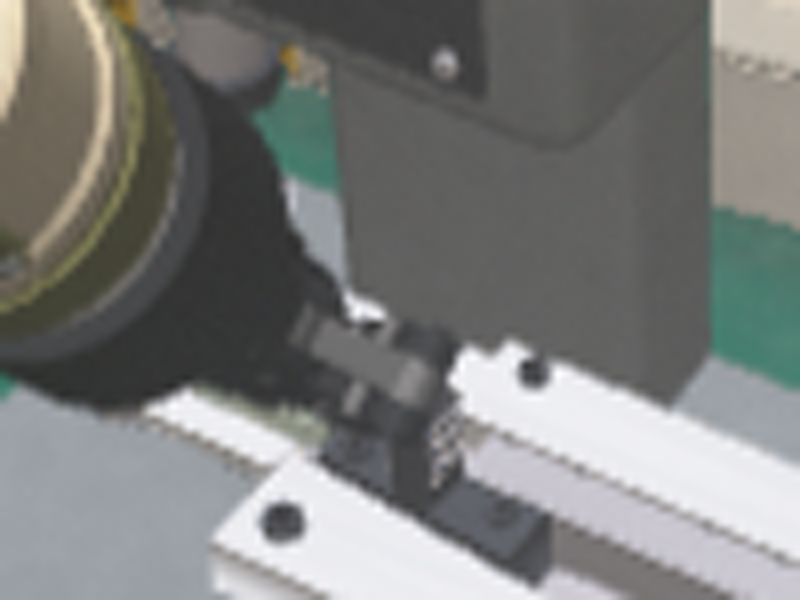

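The finger stands level with the tab and just left of it, tip corners at about (380,440) and (420,360), with the tab at (415,440). Now I push it back.

Emit:
{"name": "carry_out", "arguments": {
  "moves": [-1,-0.006,0,0,0,0,0,-1,-0.005,0,0,0,0,0,-1,-0.005,0,0,0,0,0,-1,-0.005,0,0,0,0,0,-1,-0.005,0,0,0,0,0]
}}

```text
clock: 5.25
tcp_pos: [0.5157, -0.0619, 0.0657]
orientation: [0.219, 0.728, 0.621, 0.189]
wrist_force: [-1.9, 4.6, 1.8]
finger_gap: -0.0003
```

```bash
python3 - <<'E'
from plan import *
show()
E
```

```text
t 5.25 P [-9.7  7.9 65.7] zP [ 0.554  0.007 -0.833] xP [-0.009  1.     0.003] F_P [-2.6  4.2  1.8] gap -0.0003 q [-0.33  0.04 -1.01 -0.06  0.1  -0.14]
```

Emit:
{"name": "carry_out", "arguments": {
  "moves": [-1,0.006,0,0,0,0,0,-1,0.002,-0.005,-0.016,0,0,0,-1,0,-0.005,-0.016,0,0,0,-1,0,-0.005,-0.014,0,0,0,-1,0,0,0,0,0,0]
}}

```text
clock: 5.88
tcp_pos: [0.4818, -0.0517, 0.0993]
orientation: [0.223, 0.73, 0.619, 0.186]
wrist_force: [0.2, -0.1, 1.2]
finger_gap: 0.0004
```

```bash
python3 - <<'E'
from plan import *
show()
p,r,_=cur();f=np.arange(1,6)/5;b=ori(34);m=W((-30,-210,100))
rows(p+(m-p)*f[:,None],Slerp([0,1],R.concatenate([r,b]))(f),-1)
E
```

```text
t 5.88 P [-44.8  12.4  99.3] zP [ 0.555 -0.003 -0.832] xP [-0.001  1.    -0.004] F_P [ 0.2 -0.1  1.2] gap 0.0004 q [-0.32 -0.11 -1.03  0.07  0.09 -0.13]
[-1, -0.044, 0.002, 0.002, -0.1, 0.0, 0.0] 
[-1, -0.044, 0.002, 0.002, -0.1, 0.0, 0.0] 
[-1, -0.044, 0.002, 0.002, -0.1, 0.0, 0.0] 
[-1, -0.044, 0.002, 0.002, -0.1, 0.0, 0.0] 
[-1, -0.044, 0.003, 0.002, -0.1, 0.0, 0.0]
```

Emit:
{"name": "carry_out", "arguments": {
  "moves": [-1,-0.044,0.002,0.002,0,0,0,-1,-0.044,0.002,0.002,0,0,0,-1,-0.044,0.002,0.002,0,0,0,-1,-0.044,0.002,0.002,0,0,0,-1,-0.044,0.003,0.002,0,0,0]
}}

```text
clock: 6.5
tcp_pos: [0.4631, -0.2768, 0.0986]
orientation: [0.225, 0.727, 0.621, 0.186]
wrist_force: [1.7, -0.0, 0.9]
finger_gap: -0.0001
```

Emit:
{"name": "carry_out", "arguments": {
  "moves": [-1,0,0,0,0,0,0,-1,0,0,0,0,0,0,-1,0,0,0,0,0,0,-1,0,0,0,0,0,0,-1,0,0,0,0,0,0]
}}

```text
clock: 7.12
tcp_pos: [0.4636, -0.278, 0.0972]
orientation: [0.225, 0.728, 0.621, 0.185]
wrist_force: [-0.6, -0.8, 0.3]
finger_gap: -0.0001
```

```bash
python3 - <<'E'
from plan import *
show();save("side","s5.png",(225,165,425,315),4)
p,r,_=cur();M=r.as_matrix()
print(((proj("side",[p,p+M@[0.0145,0,.011]])-np.array([225,165]))*4).round().tolist())
f=np.arange(1,4)/3;b=ori(34);m=W((8,-212,70))
rows(p+(m-p)*f[:,None],Slerp([0,1],R.concatenate([r,b]))(f),-1)
E
```

```text
t 7.12 P [ -25.4 -213.8   97.2] zP [ 0.558 -0.006 -0.83 ] xP [-0.005  1.    -0.01 ] F_P [-0.5 -0.9  0.3] gap -0.0001 q [-0.89  0.05 -0.86  0.19  0.37 -0.64]
[[639.0, 390.0], [613.0, 381.0]]
[-1, 0.001, 0.004, 0.014, -0.0, 0.1, 0.2] 
[-1, 0.001, 0.004, 0.014, -0.0, 0.1, 0.2] 
[-1, 0.001, 0.004, 0.014, -0.0, 0.1, 0.2]
```

View pics/s5.png

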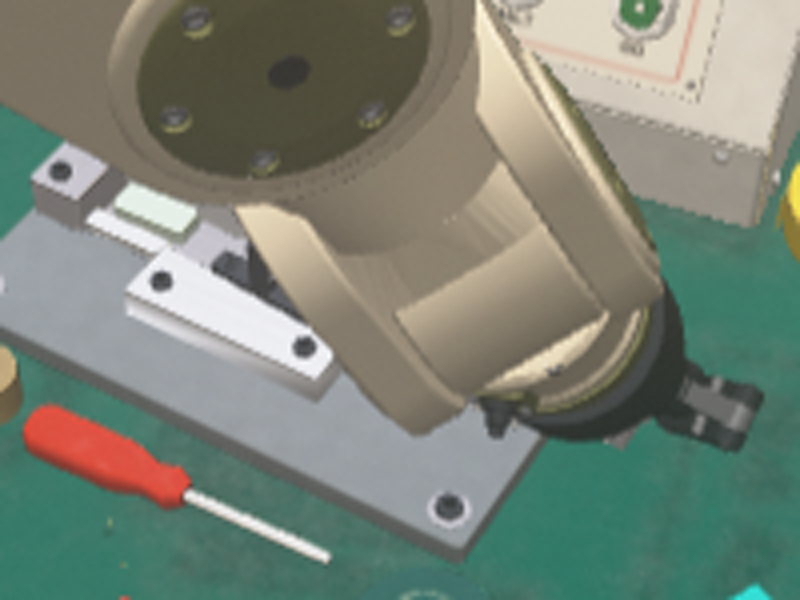

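```bash
python3 - <<'E'
from plan import *
p,r,_=cur();M=r.as_matrix();show()
save("top","t5.png",(250,150,450,300),4);save("side","s5b.png",(225,165,425,315),4)
print(np.abs(cv2.imread("pics/s5.png").astype(int)-cv2.imread("pics/s5b.png")).max())
c=[M@[sx,sy,k] for k in(.011,-.06) for sx in(-.0145,.0145) for sy in(-.011,.011)]
for n,o in(("side",(225,165)),("top",(250,150))): print(n,((proj(n,[p]+[p+v for v in c])-np.array(o))*4).round().tolist())
for z in(.09,.12): w=ray("side",(745/4+225,415/4+165),z);print(w,P(w))
show()
E
```

```text
t 7.17 P [ -25.5 -213.8   97.2] zP [ 0.558 -0.006 -0.83 ] xP [-0.005  1.    -0.01 ] F_P [ 0.2 -0.2  0.1] gap 0.0 q [-0.89  0.05 -0.86  0.19  0.37 -0.64]
75
side [[639.0, 390.0], [664.0, 431.0], [685.0, 384.0], [602.0, 405.0], [623.0, 358.0], [634.0, 406.0], [657.0, 355.0], [568.0, 377.0], [590.0, 327.0]]
top [[601.0, 314.0], [627.0, 330.0], [631.0, 286.0], [566.0, 328.0], [569.0, 284.0], [646.0, 381.0], [650.0, 334.0], [581.0, 379.0], [584.0, 332.0]]
[ 0.47248732 -0.3224948   0.09      ] [  -9.27773916 -256.17519929   90.        ]
[ 0.44768317 -0.32507778  0.12      ] [ -33.31433718 -262.82045869  120.        ]
t 7.28 P [ -25.4 -214.3   97.4] zP [ 0.558 -0.006 -0.83 ] xP [-0.004  1.    -0.01 ] F_P [-0.1 -0.4  1. ] gap 0.0 q [-0.89  0.05 -0.86  0.19  0.37 -0.64]
```

View pics/t5.png

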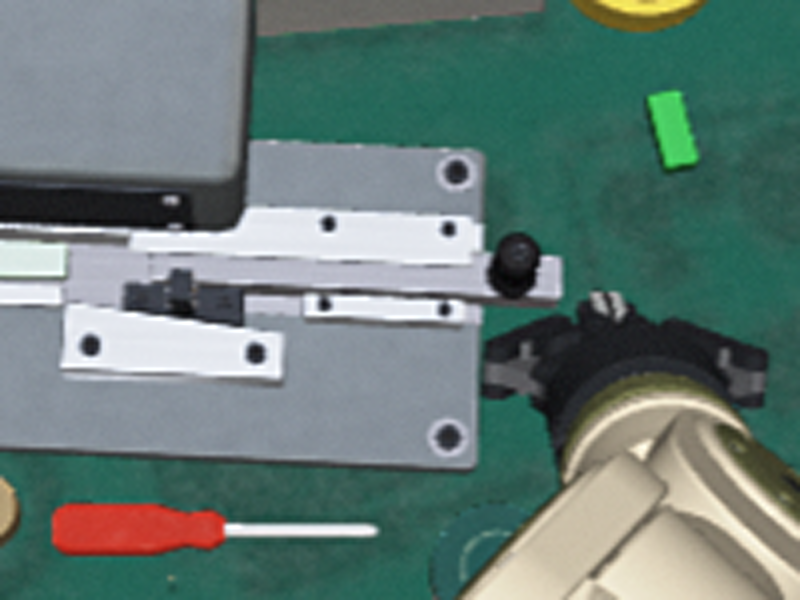

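The top view shows the tab moved right to (180,285), about 15 mm, so the wedge is well clear. The pads at (605,305) agree with their projection; what I saw in the side view was only the outer knuckle. The knob is at (517,255). I go in beside it.

Emit:
{"name": "carry_out", "arguments": {
  "moves": [-1,0.001,0.004,0.014,0,0,0,-1,0.001,0.004,0.014,0,0,0,-1,0,0.004,0.014,0,0,0,-1,0.005,0,0,0,0,0,-1,0.005,0,0,0,0,0]
}}

```text
clock: 7.9
tcp_pos: [0.5013, -0.2722, 0.0663]
orientation: [0.225, 0.728, 0.621, 0.185]
wrist_force: [-0.5, -0.0, -0.2]
finger_gap: 0.0
```

```bash
python3 -c "
from plan import *
show()"
```

```text
t 7.9 P [  10.8 -201.8   66.3] zP [ 0.558 -0.006 -0.83 ] xP [-0.004  1.    -0.01 ] F_P [-0.5 -0.1 -0.2] gap 0.0 q [-0.81  0.15 -0.85  0.07  0.34 -0.57]
```

Emit:
{"name": "carry_out", "arguments": {
  "moves": [-1,0.006,0,0,0,0,0,-1,0.008,0,0,0,0,0,-1,0.008,0,0,0,0,0,-1,0.008,0,0,0,0,0,-1,0.006,0,0,0,0,0]
}}

```text
clock: 8.52
tcp_pos: [0.5071, -0.2366, 0.067]
orientation: [0.227, 0.728, 0.62, 0.183]
wrist_force: [0.4, -3.8, -2.6]
finger_gap: 0.0002
```

```bash
python3 -c "
from plan import *
show()"
```

```text
t 8.53 P [  10.7 -165.7   67. ] zP [ 0.558 -0.011 -0.83 ] xP [-0.001  1.    -0.014] F_P [ 1.  -3.7 -2.6] gap 0.0002 q [-0.73  0.12 -0.89  0.03  0.29 -0.49]
```

Emit:
{"name": "carry_out", "arguments": {
  "moves": [-1,0.004,0,0,0,0,0,-1,0.003,0,0,0,0,0,-1,0.002,0,0,0,0,0,-1,0.002,0,0,0,0,0,-1,0.001,0,0,0,0,0]
}}

```text
clock: 9.15
tcp_pos: [0.5094, -0.2237, 0.067]
orientation: [0.227, 0.728, 0.62, 0.183]
wrist_force: [-0.8, -3.9, -1.7]
finger_gap: 0.0002
```

```bash
python3 -c "
from plan import *
show()"
```

```text
t 9.15 P [  10.8 -152.6   67. ] zP [ 0.558 -0.012 -0.829] xP [-0.001  1.    -0.015] F_P [-0.1 -4.  -1.7] gap 0.0002 q [-0.71  0.12 -0.9   0.02  0.28 -0.47]
```

Emit:
{"name": "carry_out", "arguments": {
  "moves": [-1,0.001,0,0,0,0,0,-1,0.001,0,0,0,0,0,-1,0.001,0,0,0,0,0,-1,0.001,0,0,0,0,0,-1,0.001,0,0,0,0,0]
}}

```text
clock: 9.78
tcp_pos: [0.5099, -0.2203, 0.0671]
orientation: [0.228, 0.729, 0.619, 0.182]
wrist_force: [-2.0, -7.5, -2.3]
finger_gap: 0.0004
```

```bash
python3 -c "
from plan import *
show()"
```

```text
t 9.78 P [  10.8 -149.2   67.1] zP [ 0.558 -0.016 -0.83 ] xP [ 0.002  1.    -0.018] F_P [-0.7 -7.7 -2.3] gap 0.0004 q [-0.7   0.11 -0.91  0.02  0.27 -0.46]
```

Emit:
{"name": "carry_out", "arguments": {
  "moves": [-1,0.001,0,0,0,0,0,-1,0.001,0,0,0,0,0,-1,0.001,0,0,0,0,0,-1,0,0,0,0,0,0,-1,0,0,0,0,0,0]
}}

```text
clock: 10.4
tcp_pos: [0.5098, -0.2205, 0.0671]
orientation: [0.23, 0.73, 0.618, 0.179]
wrist_force: [0.0, -3.2, -0.8]
finger_gap: -0.0
```

```bash
python3 - <<'E'
from plan import *
show();save("top","t6.png",(215,175,415,275),4)
k=proj("top",[W((10,95,40)),W((10,74,31)),W((10,53,40)),W((10,-127,77))]);print(((k-np.array([215,175]))*4).round())
E
```

```text
t 10.4 P [  10.7 -149.4   67.1] zP [ 0.557 -0.024 -0.83 ] xP [ 0.008  1.    -0.023] F_P [ 0.5 -3.1 -0.8] gap -0.0 q [-0.69  0.11 -0.91  0.01  0.26 -0.45]
[[107. 151.]
 [151. 158.]
 [191. 154.]
 [555. 147.]]
```

View pics/t6.png

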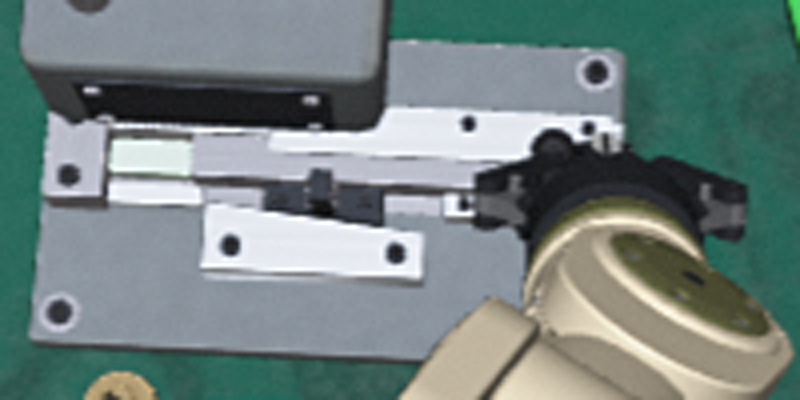

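The stick (107–191 px) fills the gap between the end block and the bar end with no visible gap, and the bar stalled there under the extra pushes. I back off and go to the right side of the tab.

Emit:
{"name": "carry_out", "arguments": {
  "moves": [-1,-0.01,0,0,0,0,0,-1,0,-0.01,-0.018,0,0,0,-1,0,-0.01,-0.018,0,0,0,-1,0,-0.01,-0.018,0,0,0,-1,0,0,0,0,0,0]
}}

```text
clock: 11.08
tcp_pos: [0.4529, -0.218, 0.0956]
orientation: [0.227, 0.729, 0.619, 0.182]
wrist_force: [0.2, -0.1, -0.3]
finger_gap: -0.0
```

```bash
python3 - <<'E'
from plan import *
show()
p,r,_=cur();f=np.arange(1,5)/4;b=ori(34);m=W((-46,-44,98))
rows(p+(m-p)*f[:,None],Slerp([0,1],R.concatenate([r,b]))(f),-1)
E
```

```text
t 11.07 P [ -45.9 -156.4   95.6] zP [ 0.557 -0.014 -0.83 ] xP [ 0.001  1.    -0.016] F_P [ 0.2 -0.1 -0.3] gap -0.0 q [-0.8  -0.04 -0.96  0.14  0.32 -0.55]
[-1, 0.028, 0.001, -0.001, -0.0, 0.2, 0.1] 
[-1, 0.028, 0.0, -0.001, -0.0, 0.2, 0.1] 
[-1, 0.028, 0.0, -0.001, -0.0, 0.2, 0.1] 
[-1, 0.028, 0.0, -0.001, -0.0, 0.2, 0.1]
```

Emit:
{"name": "carry_out", "arguments": {
  "moves": [-1,0.028,0.001,-0.001,0,0.2,0.1,-1,0.028,0,-0.001,0,0.2,0.1,-1,0.028,0,-0.001,0,0.2,0.1,-1,0.026,0,-0.001,0,0.2,0.1,-1,0,0,0,0,0,0]
}}

```text
clock: 11.7
tcp_pos: [0.4736, -0.1075, 0.0989]
orientation: [0.223, 0.729, 0.618, 0.19]
wrist_force: [0.3, -0.3, -0.2]
finger_gap: 0.0002
```

```bash
python3 - <<'E'
from plan import *
show()
p,r,_=cur();f=np.arange(1,4)/3;b=ori(34);m=W((-10,-44,64))
rows(p+(m-p)*f[:,None],Slerp([0,1],R.concatenate([r,b]))(f),-1)
E
```

```text
t 11.7 P [-43.7 -43.9  98.9] zP [ 0.561  0.003 -0.828] xP [-0.002  1.     0.002] F_P [ 0.3 -0.2 -0.2] gap 0.0002 q [-0.5  -0.1  -1.02  0.08  0.19 -0.28]
[-1, -0.0, 0.003, 0.016, 0.0, -0.1, 0.0] 
[-1, -0.0, 0.003, 0.016, 0.0, -0.1, 0.0] 
[-1, -0.0, 0.003, 0.016, 0.0, -0.1, 0.0]
```

Emit:
{"name": "carry_out", "arguments": {
  "moves": [-1,0,0.003,0.016,0,0,0,-1,0,0.003,0.016,0,0,0,-1,0,0.003,0.016,0,0,0,-1,0,0,0,0,0,0,-1,0.004,0,0,0,0,0]
}}

```text
clock: 12.32
tcp_pos: [0.5117, -0.1122, 0.0637]
orientation: [0.224, 0.729, 0.618, 0.191]
wrist_force: [0.2, -1.0, 0.4]
finger_gap: -0.0001
```

```bash
python3 -c "
from plan import *
show()"
```

```text
t 12.32 P [ -5.3 -42.3  63.7] zP [ 0.563  0.003 -0.827] xP [-0.002  1.     0.002] F_P [ 0.4 -1.   0.4] gap -0.0001 q [-0.46  0.05 -1.01 -0.07  0.17 -0.25]
```

Emit:
{"name": "carry_out", "arguments": {
  "moves": [-1,0.006,0,0,0,0,0,-1,0.006,0,0,0,0,0,-1,0.005,0,0,0,0,0,-1,0.005,0,0,0,0,0,-1,0.003,0,0,0,0,0]
}}

```text
clock: 12.95
tcp_pos: [0.5154, -0.091, 0.0654]
orientation: [0.229, 0.731, 0.616, 0.186]
wrist_force: [1.1, -6.0, -3.7]
finger_gap: -0.0001
```

```bash
python3 -c "
from plan import *
show()"
```

```text
t 12.95 P [ -5.2 -20.8  65.4] zP [ 0.564 -0.012 -0.826] xP [ 0.007  1.    -0.009] F_P [ 2.1 -5.7 -3.7] gap -0.0001 q [-0.39  0.05 -1.01 -0.08  0.12 -0.19]
```

Emit:
{"name": "carry_out", "arguments": {
  "moves": [-1,0.003,0,0,0,0,0,-1,0.003,0,0,0,0,0,-1,0.003,0,0,0,0,0,-1,0.003,0,0,0,0,0,-1,0.003,0,0,0,0,0]
}}

```text
clock: 13.58
tcp_pos: [0.5172, -0.0818, 0.0665]
orientation: [0.235, 0.733, 0.613, 0.18]
wrist_force: [1.4, -9.9, -4.4]
finger_gap: -0.0002
```

```bash
python3 -c "
from plan import *
show()"
```

```text
t 13.57 P [ -5.  -11.4  66.5] zP [ 0.564 -0.032 -0.825] xP [ 0.02   0.999 -0.025] F_P [ 3.  -9.6 -4.4] gap -0.0002 q [-0.35  0.05 -1.01 -0.08  0.07 -0.15]
```

Emit:
{"name": "carry_out", "arguments": {
  "moves": [-1,0.003,0,0,0,1.0,0,-1,0.003,0,0,0,0.7,0,-1,0.003,0,0,0,0.5,0,-1,0.004,0,0,0,0.5,0,-1,0.004,0,0,0,0.5,0]
}}

```text
clock: 14.2
tcp_pos: [0.5172, -0.0809, 0.0664]
orientation: [0.23, 0.735, 0.611, 0.183]
wrist_force: [-0.4, -15.8, -5.3]
finger_gap: -0.0001
```

```bash
python3 - <<'E'
from plan import *
show();save("side","s7.png",(230,170,330,245),8)
E
```

```text
t 14.2 P [ -5.1 -10.5  66.4] zP [ 0.561 -0.022 -0.827] xP [ 0.021  1.    -0.012] F_P [  2.3 -15.7  -5.3] gap -0.0001 q [-0.36  0.05 -1.01 -0.08  0.09 -0.15]
```

View pics/s7.png

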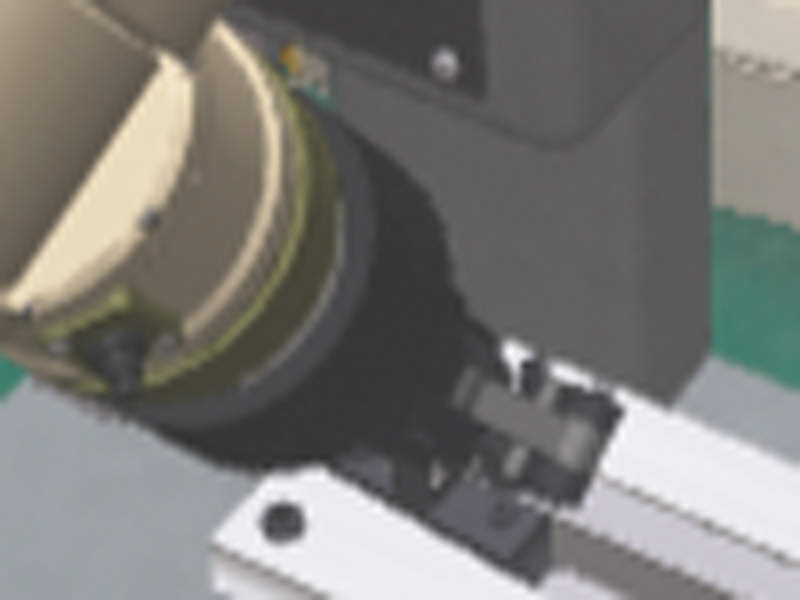

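The wedge's right end is at (550,575), the same place as in s4 before I moved it, and the push stalls at about 16 N. One more firm push, then I let go.

Emit:
{"name": "carry_out", "arguments": {
  "moves": [-1,0.004,0,0,0,0.6,0,-1,0.005,0,0,0,0.6,0,-1,0.005,0,0,0,0.6,0,-1,0.005,0,0,0,0.5,0,-1,0.005,0,0,0,0.5,0]
}}

```text
clock: 14.88
tcp_pos: [0.5171, -0.0805, 0.0665]
orientation: [0.232, 0.741, 0.605, 0.178]
wrist_force: [-2.8, -19.7, -3.5]
finger_gap: -0.0002
```

```bash
python3 -c "
from plan import *
show()"
```

```text
t 14.88 P [ -5.3 -10.1  66.5] zP [ 0.557 -0.037 -0.829] xP [ 0.04   0.999 -0.018] F_P [  0.5 -19.9  -3.5] gap -0.0002 q [-0.34  0.05 -1.01 -0.07  0.06 -0.12]
```

Emit:
{"name": "carry_out", "arguments": {
  "moves": [-1,-0.006,0,0,0,0,0,-1,-0.006,-0.004,-0.01,0,0,0,-1,0,-0.01,-0.016,0,0,0,-1,0,-0.01,-0.016,0,0,0,-1,0,-0.006,-0.01,0,0,0]
}}

```text
clock: 15.5
tcp_pos: [0.4677, -0.0806, 0.103]
orientation: [0.226, 0.741, 0.607, 0.175]
wrist_force: [0.1, -0.4, 0.6]
finger_gap: 0.0
```

Emit:
{"name": "carry_out", "arguments": {
  "moves": [-1,-0.03,0,0,0,0,0,-1,-0.03,0,0,0,0,0,-1,-0.03,0,0,0,0,0,-1,0,0,0,0,0,0,-1,0,0,0,0,0,0]
}}

```text
clock: 16.12
tcp_pos: [0.4481, -0.1669, 0.1082]
orientation: [0.227, 0.739, 0.609, 0.178]
wrist_force: [0.4, 0.1, 0.5]
finger_gap: -0.0
```

```bash
python3 - <<'E'
from plan import *
show();save("top","t8.png",(215,175,415,275),4)
print(np.array(env.get_state()["wrist_force"]).round(1))
E
```

```text
t 16.12 P [ -59.1 -106.8  108.2] zP [ 0.552 -0.028 -0.833] xP [ 0.03   0.999 -0.014] F_P [0.4 0.2 0.5] gap -0.0 q [-0.68 -0.13 -1.    0.16  0.25 -0.42]
[ 0.8  0.3 -0.2]
```

View pics/t8.png

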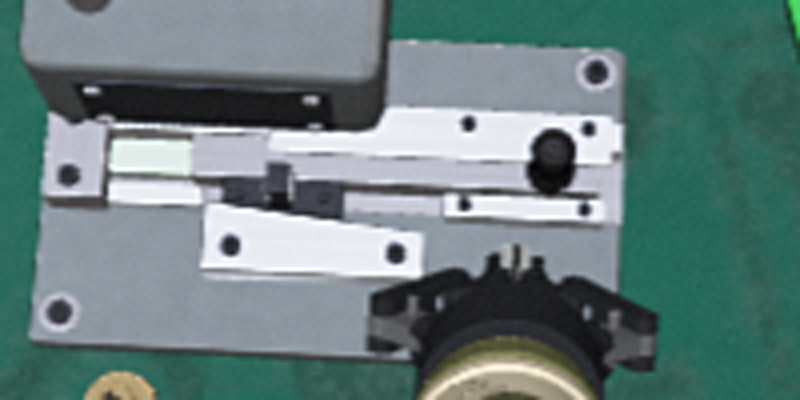

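The stick (107–191 px) lies flush between the block and the bar. The knob at (553,148) is where a bar value of 0.073 projects, (555,147). The tab is back at raw column 285, where it was when jammed at the start, and the hand is clear.

```bash
python3 -c "
from h import *
print(env.hand_in())"
```

```text
the job is handed in; nothing more can be done
None
```

I did the job and handed it in at about 16 s on the robot's clock; no verdict came back. With the fingers shut, I pushed the wedge back about 15 mm, pushed the bar up by its knob until it stalled on the stick, and pushed the wedge in again until it stalled at about 20 N.

**Last checks**
- **Stick and bar:** in the top picture the stick fills the gap between the end block and the bar with no gap to be seen. The knob is within about 1 mm of where a bar value of 0.073 m puts it.
- **Wedge:** its tab is back where it was when jammed at the start. I could not measure how hard the wedge presses on the bar; I judge it only from the stall and the 20 N push.
- **Hand and bystanders:** the hand was clear of everything, with the wrist force near zero. The weight had not moved. The screwdriver looked unmoved when last seen, before the bar was pushed. I did not measure the tin again, but the hand never came near it.

**What disagreed**
- My base-corner fit of the press pose was off by up to 4 mm at one corner. The knob and tab positions still agreed with it to about 2 to 4 mm.
- The steep approach I planned first ran joint 3 to its range limit, so I leaned the hand back only about 34 degrees.
- During the last push the hand ended 5 to 6 mm farther left than I expected, and it twisted by about 2 degrees. The pictures still showed the wedge in its jammed place.

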